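# Seat a temperature probe on the bottom of a dry-block well

## Robot

A 7-joint arm with a two-finger parallel gripper is mounted at the origin on a cart in front of the work surface, level with it; the furniture and walls round the work are solid. World frame = base frame: x ahead of the robot, y to its left, z up, the work surface at z = 0. Lengths are in m, angles in rad, forces in N, time in s.
With the tool pointing down it reaches from about 0.425 to 0.875 m from the base axis. Payload 4.7 kg.
Tool frame: the origin (TCP) lies between the finger pads; the fingertips stand env.finger_overhang ahead of it and the grasp point (between the pads) lies 3 mm ahead of it (env.finger_overhang is the distance from the TCP to the fingertips, in m); z points along the fingers, y is the line along which they close (so a half turn about z gives the same grasp; the last joint's range is limited). The gripper opens to 85 mm and grips with 20 to 120 N. Pads are 22 mm wide; open, the fingers measure 114 mm over their backs; the gripper's body (76 mm by 85 mm) begins 54 mm behind the grasp point. The pads swing forward as they close: fully open they stand 13 mm farther back than shut.
Start: joints at [1.285, 0.321, -0.07, 1.45, 0.023, 1.371, -0.057], TCP at [0.192, -0.621, 0.225] pointing down, gripper open.
Joint ranges: [-2.86, 2.86], [-0.3, 2.09], [-1.38, 1.24], [0.06, 2.45], [-1.56, 4.7], [0.09, 2.05], [-2.69, 2.69]. Speed limits (rad/s): [2.57, 2.57, 3.14, 3.14, 3.14, 3.14, 3.14].

## Interface

Orientations are given as a unit quaternion [x, y, z, w].
In Python, from plant import env gives the robot as it stands.
- The arm moves only by the shell command python3 -m handwheel 'ROWS'. ROWS is JSON, a list of rows, each an object with "linear": the shift along the tool's x, y, z in cm, a list of three; "twist": the turn, a rotation vector about the tool's x, y, z in degrees, a list of three; "grip": the finger opening in cm, from 0 to 8.54. A call has 1 to 20 rows; each row shifts and turns the commanded pose from where the row before left it, along the tool's axes as they then stand; what a row does not reach is not made up. A row lasts 1/8 s, in which the tool goes at most 62.5 mm and 10.7 degrees, less where a joint would pass 70% of its speed; a pose out of reach is approached as far as the arm can. A call is refused whole if a number of a shift passes 6.25 or a number of a turn 10.7, either way. A call with a gripper value outside its range is refused whole. The fingers move at their own pace and stop on an object; the grip force is fixed at half the most. Time passes only in rows, so rows that do not move let the fingers close. It gives the time, the measured TCP pose, the force, the opening and the grip force at its end, in the units of the state.
- env.sense(): the state, without advancing time (a new reading comes with each control period).
- env.snapshot(name): name is "side" or "top" or "wrist"; returns the picture (400x640x3 uint8, blue, green, red); there is no depth.
- env.camera_params(name): a dict with "camera_matrix" (3x3 intrinsics, pixels), "pose" (4x4, takes a point from camera to world coordinates); the wrist camera has in their place "hand_eye" (4x4, takes a point from camera to tool coordinates, whose origin is the TCP and whose axes are the flange's). Camera axes: x right, y up, looking along -z (the intrinsics and any distortion apply to the point x, -y, -z); pixel columns grow to the right and rows downward; lengths in m; the calibration is good to about 2 mm. The wrist camera is an equidistant fisheye: a pixel r from the principal point sees the ray r / f radians off the axis. A picture is of the moment at which its call begins: read the wrist's pose just before it. camera_params takes no time and is no camera call.
- env.hand_in(): hands the job in; it is judged then, once.
The state is a dict: "time_s": time; "joint_pos": joint angles; "dq": joint speeds; "tau": joint torques, N m; "tcp_pos": TCP position; "eef_rot": TCP orientation; "force": force on the tool from outside, world axes, zero at the start; "wrist_torque": the same for the moment, N m; "grip_width": finger opening in m; "grip_force": force on a finger pad.
Only numpy, scipy, OpenCV 4.12 (cv2) and the standard library are available. Lean on these libraries where they do the work, as an engineer would, in place of code of your own. Each camera call takes 0.05 s, during which the arm holds its last target. There are 200 camera calls.

## Task

Take the temperature probe out of its stand and put it into the narrow well of the block heater. Push it down gently, but all the way until its tip rests on the bottom of the well, so that the stiff sliding collar, stopped by the heater's top, marks the depth; then let go, leaving the probe standing there with its collar on the heater. Never press hard on the heater (25 N spoils the probe), and do not knock over the glassware and bottles nearby.

Things in the scene. Friction and masses are not known exactly. Their poses are not given: they have to be found in the camera images.
- probe_grip (a point): Middle of the black, grey-ribbed handle of the cordless temperature probe, upright, 90 g: a cylinder 24 mm across and 50 mm tall (25 mm above and below this point); pinch it here from above, any yaw. The probe is round about its own z axis, which points from tip to handle; the tip is 131 mm below this point
- probe_tip (a point): The lower end of the probe's sheath, on its axis
- collar_underside (a point): Centre of the underside of the steel collar, a ring 20 mm across, 10 mm high, bevelled on top, round the sheath. It starts 20 to 35 mm above the tip, can rise to 82 mm, and slides with about 4 N of friction, far above the probe's weight: a probe merely dropped into the well hangs by its collar on the heater's top
- stand_top (a point): Fixed stand: 80 mm square base and, on four posts, a 76 mm square plate 10 mm thick with a 25 mm bore. This point: centre of the bore at the plate's upper face, 125 mm above the bench. The probe hangs in it, flange on the plate, tip 100 mm below this point; lift it straight up
- well_mouth (a point): Centre of the mouth of the heater's narrow, vertical, blind probe well (11.5 mm across, mouth bevelled 1.5 mm), at the aluminium block's upper face, 95 mm above the bench. How deep the well is differs and is not known: somewhere between 50 and 74 mm. Its bottom (well_bottom in the rules) is not measured
- heater: Fixed block heater: white case 90 x 130 mm, out of whose top stands an aluminium block 60 x 100 mm. Origin at the centre of its underside, x along the short side, y along the long one. The narrow well is at x 0, y 30 mm; four wider tube wells lie at y -8 and -34 mm, two holding capped tubes that stand 14 mm above the block
- probe: The probe; origin at its tip. From the tip up: steel sheath 10 mm across with a bevelled end (0 to 92 mm), spigot 23 mm across (92 to 100 mm), flange 32 mm across (100 to 106 mm), handle (106 to 156 mm). Behind the work (beyond x = 0.57 m) a tall instrument cabinet rises: keep the arm clear of it
- beaker: Bystander: empty beaker 56 mm across, 70 mm tall, origin at the centre of its underside
- volumetric_flask: Bystander: stoppered flask 62 mm across, 172 mm tall, origin at the centre of its underside
- std_bottle_c: Bystander: capped reagent bottle 54 mm across, 105 mm tall, origin at the centre of its underside
Things that resemble listed ones, but are neither listed nor needed, are in the scene too. Of the things that look like the probe, the middle-sized one is meant.

How it is judged:
By the outcome, as a careful person would: the job done as asked, in the order asked, and still so for the second after the job is handed in, with the robot touching nothing.
It also fails if it takes over 67 s, if anything falls off the work surface, if the arm or the gripper's body presses on something with over 40 N, if the wrist force passes 120 N, or if a joint passes its speed limit or range.

## Working session

There is one attempt and no reset: what is moved stays moved. The work goes in short steps, Python scripts to look and compute and a shell command to move; the robot and the scene stay as the last step left them, time stands still between calls to the robot, and variables do not carry over. Pictures are saved under pics/ and viewed, at most 10 in all, crops included, and the job is handed in when it is done.

```bash
ls; mkdir -p pics; python3 - <<'E'
from plant import env
import cv2
s=env.sense(); print({k:(v if not hasattr(v,'tolist') else v.tolist()) for k,v in s.items()}, env.finger_overhang)
for n in ("side","top"):
    cv2.imwrite(f"pics/{n}0.png",env.snapshot(n)); p=env.camera_params(n); print(n,p)
print(env.camera_params("wrist"))
E
```

```text
pics
{'time_s': 0.0, 'joint_pos': [1.2851149823324526, 0.3218256544409961, -0.07010263398163948, 1.4516851185096595, 0.022601921761486326, 1.3708034686615411, -0.056910144850353346], 'dq': [0.0011905222672260393, 2.457342226701436e-05, -0.0015968736152730573, 0.0009242923915140486, 0.0002825277638552853, 8.624163617798741e-05, 0.00028615400349748057], 'tau': [-0.0005051057632954326, -49.35817837715149, -0.38238915614783764, -31.433100700378418, 0.012960133608430624, 0.011403772223275155, 3.251764724154782e-05], 'tcp_pos': [0.1917495839800351, -0.6204891941973902, 0.22361685537928858], 'eef_rot': [0.9887841082714038, 0.1493487594569393, -0.0001915246186464798, -0.0009479435206621404], 'force': [0.4471403653711036, -0.002618940055640809, -0.15677351792594288], 'wrist_torque': [0.014224678681126318, 0.03344638568138345, -0.0017608485599894805], 'grip_force': 0.0, 'grip_width': 0.08567053235562132} 0.022
side {'camera_matrix': array([[361.80757926,   0.        , 318.8396822 ],
       [  0.        , 361.80757926, 199.09587839],
       [  0.        ,   0.        ,   1.        ]]), 'pose': 
[... 503 characters left out ...]
99941026, -0.03429788,  0.00166875, -0.14826805],
       [-0.00613581,  0.22618482,  0.97406508,  1.02522517],
       [ 0.        ,  0.        ,  0.        ,  1.        ]])}
{'camera_matrix': array([[309.70691629,   0.        , 322.41213313],
       [  0.        , 309.70691629, 197.01948949],
       [  0.        ,   0.        ,   1.        ]]), 'hand_eye': array([[ 7.35177940e-04,  9.53147380e-01,  3.02505424e-01,
         7.73212908e-02],
       [ 9.99999730e-01, -6.97637833e-04, -2.32148128e-04,
         6.60767067e-04],
       [-1.02321511e-05,  3.02505513e-01, -9.53147635e-01,
        -1.49047564e-01],
       [ 0.00000000e+00,  0.00000000e+00,  0.00000000e+00,
         1.00000000e+00]])}
```

View pics/side0.png

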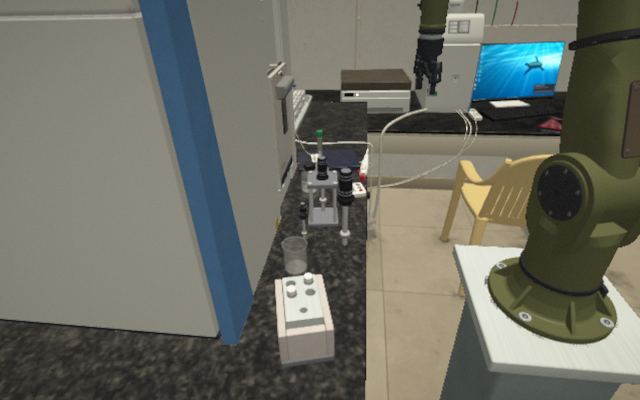

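View pics/top0.png

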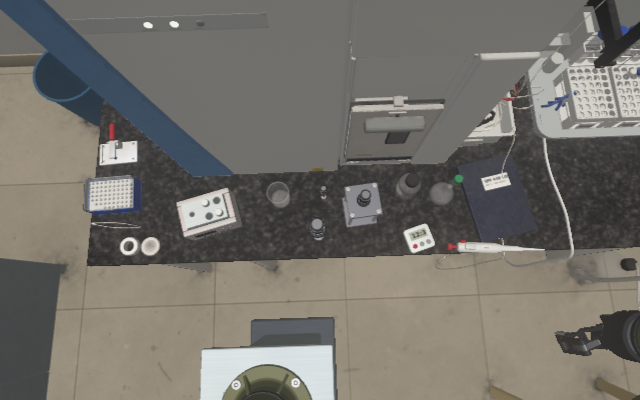

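Side view: heater at (304,315) with the narrow well about (303,310); stand at (322,195) with the probe handle about (322,165); the larger and smaller lookalikes are at (345,185) and (303,215). Top view: heater at (208,212), stand at (362,203). I'll enlarge these areas.

```bash
python3 - <<'E'
import cv2,numpy as np
s=cv2.imread("pics/side0.png");t=cv2.imread("pics/top0.png")
r=lambda im,x,y,w=80,h=60:cv2.resize(im[y:y+h,x:x+w],(400,300),interpolation=cv2.INTER_CUBIC)
a=np.vstack([np.hstack([r(s,265,265),r(s,285,150)]),np.hstack([r(t,168,182),r(t,325,172)])])
cv2.imwrite("pics/crop0.png",a)
E
```

```text
(no output)
```

View pics/crop0.png

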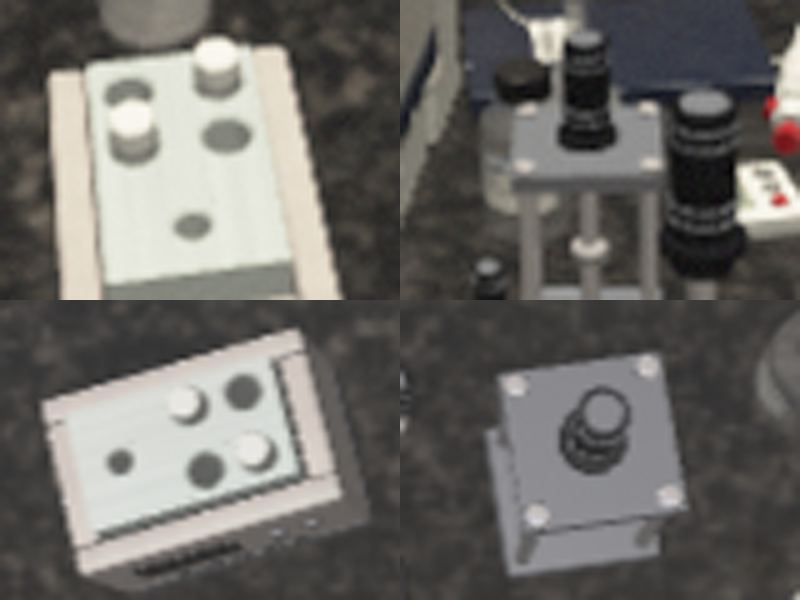

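The crops show the well mouth at side (303.2,310) and top (191.6,214), the handle's top disc at side (322.2,157.4) and top (366,194), and the stand's screws around top (363.4,199.8).

```bash
cat > h.py <<'E'
import numpy as np
from plant import env
from scipy.spatial.transform import Rotation as R
def ray(n,u,v):
    p=env.camera_params(n);K=p["camera_matrix"];T=p["pose"]
    d=np.array([(u-K[0,2])/K[0,0],-(v-K[1,2])/K[1,1],-1.]);d=T[:3,:3]@d
    return T[:3,3],d/np.linalg.norm(d)
def onz(n,u,v,z):
    o,d=ray(n,u,v);return o+d*(z-o[2])/d[2]
def wray(s,u,v):
    p=env.camera_params("wrist");K=p["camera_matrix"];H=p["hand_eye"]
    a=np.array([u-K[0,2],v-K[1,2]]);r=np.hypot(*a);th=r/K[0,0]
    d=np.array([a[0]/r*np.sin(th),-a[1]/r*np.sin(th),-np.cos(th)])
    Q=R.from_quat(s["eef_rot"]).as_matrix()
    return Q@H[:3,3]+s["tcp_pos"],Q@H[:3,:3]@d
def wonz(s,u,v,z):
    o,d=wray(s,u,v);return o+d*(z-o[2])/d[2]
E
python3 - <<'E'
from h import *
np.set_printoptions(precision=4,suppress=True)
c=lambda x,y,ox,oy,px,py:((x-px+.5)/5-.5+ox,(y-py+.5)/5-.5+oy)
W=[("side",)+c(192,226,265,265,0,0),("top",)+c(120,462,168,182,0,300)]
for n,u,v in W: print("well",n,onz(n,u,v,.095))
H=[("side",)+c(587,40,285,150,400,0),("top",)+c(606,410,325,172,400,300)]
for n,u,v in H: print("handle top",n,onz(n,u,v,.181))
for q in [(517,385),(648,366),(670,494),(537,514)]: print("plate",onz("top",*c(*q,325,172,400,300),.127))
for q in [(527,164),(535,115),(648,109),(652,162)]: print("plateS",onz("side",*c(*q,285,150,400,0),.127))
for q in [(53,440),(80,575),(340,490),(300,332)]: print("heater top corners",onz("top",*c(*q,168,182,0,300),.085))
print("big",onz("top",318,223,.2),"small",onz("top",323,186,.1),"beaker",onz("top",278,193,.07),"flask",onz("top",408,180,.1),onz("top",441,195,.1))
print(R.from_quat(env.sense()["eef_rot"]).as_matrix())
E
```

```text
well side [0.4658 0.1642 0.095 ]
well top [0.4667 0.1631 0.095 ]
handle top side [ 0.4766 -0.2419  0.181 ]
handle top top [ 0.4808 -0.2427  0.181 ]
plate [ 0.5074 -0.2082  0.127 ]
plate [ 0.5144 -0.2694  0.127 ]
plate [ 0.4535 -0.2757  0.127 ]
plate [ 0.4463 -0.2144  0.127 ]
plateS [ 0.5044 -0.2112  0.127 ]
plateS [ 0.5075 -0.2647  0.127 ]
plateS [ 0.4492 -0.2755  0.127 ]
plateS [ 0.4427 -0.2176  0.127 ]
heater top corners [0.4806 0.1991 0.085 ]
heater top corners [0.4148 0.1832 0.085 ]
heater top corners [0.4514 0.0607 0.085 ]
heater top corners [0.5301 0.0814 0.085 ]
big [ 0.4165 -0.1372  0.2   ] small [ 0.5229 -0.1506  0.1   ] beaker [ 0.5171 -0.0394  0.07  ] flask [ 0.5306 -0.3547  0.1   ] [ 0.4909 -0.4299  0.1   ]
[[ 0.9554  0.2954 -0.0005]
 [ 0.2954 -0.9554  0.0016]
 [-0.     -0.0017 -1.    ]]
```

```bash
python3 -m handwheel '[{"linear":[0,0,-4],"twist":[0,0,0],"grip":8.5},{"linear":[0,0,-4],"twist":[0,0,0],"grip":8.5},{"linear":[0,0,0],"twist":[0,0,-10.4],"grip":8.5},{"linear":[0,0,0],"twist":[0,0,-10.4],"grip":8.5},{"linear":[0,0,0],"twist":[0,0,-10.4],"grip":8.5},{"linear":[0,0,0],"twist":[0,0,-10.4],"grip":8.5},{"linear":[0,0,0],"twist":[0,0,-10.4],"grip":8.5},{"linear":[0,0,0],"twist":[0,0,-10.4],"grip":8.5},{"linear":[0,0,0],"twist":[0,0,-10.4],"grip":8.5},{"linear":[0,0,0],"twist":[0,0,0],"grip":8.5}]'
python3 -c "
from h import *
s=env.sense();print(s['joint_pos'],R.from_quat(s['eef_rot']).as_matrix().round(4))"
```

```text
time_s: 1.35
tcp_pos: [0.1918, -0.6208, 0.3041]
eef_rot: [0.708, 0.706, 0.0, -0.0]
force: [1.2, 0.2, -0.1]
grip_width: 0.0848
grip_force: 0.0
[ 1.39906716  0.30793688 -0.22167377  1.31667592  0.06658698  1.52511877
  1.18197469] [[ 2.4e-03  1.0e+00 -2.0e-04]
 [ 1.0e+00 -2.4e-03  9.0e-04]
 [ 9.0e-04 -2.0e-04 -1.0e+00]]
```

```bash
python3 -m handwheel '[{"linear":[2.9,2.2,0],"twist":[0,0,0],"grip":8.5},{"linear":[2.9,2.2,0],"twist":[0,0,0],"grip":8.5},{"linear":[2.9,2.2,0],"twist":[0,0,0],"grip":8.5},{"linear":[2.9,2.2,0],"twist":[0,0,0],"grip":8.5},{"linear":[2.9,2.2,0],"twist":[0,0,0],"grip":8.5},{"linear":[2.9,2.2,0],"twist":[0,0,0],"grip":8.5},{"linear":[2.9,2.2,0],"twist":[0,0,0],"grip":8.5},{"linear":[2.9,2.2,0],"twist":[0,0,0],"grip":8.5},{"linear":[2.9,2.2,0],"twist":[0,0,0],"grip":8.5},{"linear":[2.9,2.2,0],"twist":[0,0,0],"grip":8.5},{"linear":[2.9,2.2,0],"twist":[0,0,0],"grip":8.5},{"linear":[2.9,2.2,0],"twist":[0,0,0],"grip":8.5},{"linear":[2.9,2.2,0],"twist":[0,0,0],"grip":8.5},{"linear":[0,0,0],"twist":[0,0,0],"grip":8.5},{"linear":[0,0,0],"twist":[0,0,0],"grip":8.5}]'
python3 -c "
from h import *
import cv2
s=env.sense();print(s['joint_pos'],s['tcp_pos'],R.from_quat(s['eef_rot']).as_matrix().round(4))
cv2.imwrite('pics/w1.png',env.snapshot('wrist'))"
```

```text
time_s: 3.22
tcp_pos: [0.4776, -0.2447, 0.3045]
eef_rot: [0.708, 0.706, -0.0, -0.0]
force: [-0.5, 0.5, -0.4]
grip_width: 0.0848
grip_force: 0.0
[ 0.95782225  0.08179835 -0.56579308  1.58810008  0.04470267  1.48497895
  0.38685881] [ 0.47761451 -0.24474381  0.30451012] [[ 2.8e-03  1.0e+00 -7.0e-04]
 [ 1.0e+00 -2.8e-03 -5.0e-04]
 [-5.0e-04 -7.0e-04 -1.0e+00]]
```

View pics/w1.png

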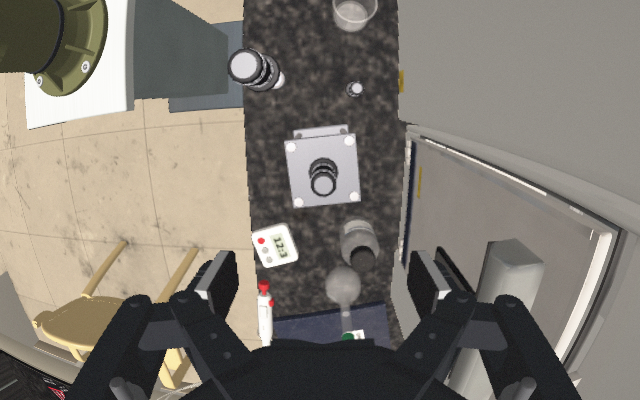

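The wrist view shows the probe's handle disc near (323,185) and the stand's screws at (291,147), (350,141), (355,196) and (299,202).

```bash
python3 - <<'E'
from h import *
import cv2
s=env.sense()
im=cv2.imread("pics/w1.png"); g=cv2.cvtColor(im,cv2.COLOR_BGR2GRAY)
def blob(x,y,r,lo,hi):
    m=np.zeros_like(g); sub=g[y-r:y+r+1,x-r:x+r+1]; mm=((sub>=lo)&(sub<=hi)).astype(np.uint8)
    n,l,st,c=cv2.connectedComponentsWithStats(mm); k=1+st[1:,4].argmax(); return c[k]+[x-r,y-r],st[k,4]
P=[]
for q in [(291,147),(350,141),(355,196),(299,202)]:
    c,a=blob(*q,6,205,255); p=wonz(s,*c,.127); P.append(p); print(c,a,p)
print("plate centre",np.mean(P,0))
print(g[176:200,310:337:2])
c=(323.5,185); print("disc",wonz(s,*c,.181))
E
```

```text
[291.37037037 147.11851852] 135 [ 0.44438197 -0.21638969  0.127     ]
[348.59183673 140.31632653] 98 [ 0.50516761 -0.20928952  0.127     ]
[353.94202899 195.95652174] 69 [ 0.51221316 -0.27105052  0.127     ]
[298.04225352 201.71830986] 71 [ 0.45010043 -0.27762473  0.127     ]
plate centre [ 0.47796579 -0.24358862  0.127     ]
[[ 68 157  72  76  82 123 139 144 124  85  58  65 118  67]
 [ 86 121  55  82 112 175 195 191 186 120  72  54 132 107]
 [133  69  65  97 189 194 196 196 195 192  91  57 108 137]
 [173  43  70 146 194 195 194 194 193 192 142  58  61 155]
 [171  48  87 180 193 195 193 194 193 194 180  62  48 160]
 [163  56 112 195 196 194 195 193 191 191 192  85  48 160]
 [162  56 138 192 196 194 195 194 195 194 194 125  56 152]
 [165  56 144 195 194 193 191 193 193 191 193 164  55 159]
 [165  59 160 190 192 194 192 192 194 190 193 164  53 159]
 [166  54 163 193 192 192 193 192 192 193 192 164  52 157]
 [163  57 159 191 193 192 194 192 191 190 192 164  51 157]
 [163  53 144 193 192 193 190 190 193 194 189 151  48 153]
 [175  48 107 189 190 190 193 191 193 193 191 129  45 158]
 [192  38 104 191 191 190 191 192 190 190 191  79  37 172]
 [193  97  68 157 191 191 191 190 190 190 158  53  98 185]
 [193 165  50 112 185 189 189 191 188 188 114  57 160 189]
 [192 189  80  69 153 187 190 189 193 162  69  90 188 188]
 [193 192 133  66  75 159 174 179 171 108  66 140 192 189]
 [192 193 191 106  51  70  90 117  69  53 106 190 188 189]
 [189 192 190 170  87  51  56  63  48 113 180 188 187 187]
 [190 193 189 188 165 128 122  99 128 173 188 188 189 190]
 [190 190 191 187 188 169 170 157 173 188 188 189 188 188]
 [190 189 190 186 189 190 188 186 188 190 188 187 186 188]
 [191 189 189 185 190 188 191 185 187 186 187 187 189 186]]
disc [ 0.47843111 -0.24357831  0.181     ]
```

```bash
python3 -m handwheel '[{"linear":[0.12,0.05,0],"twist":[0,0,0],"grip":6},{"linear":[0,0,2.5],"twist":[0,0,0],"grip":6},{"linear":[0,0,2.5],"twist":[0,0,0],"grip":6},{"linear":[0,0,2.5],"twist":[0,0,0],"grip":6},{"linear":[0,0,2.5],"twist":[0,0,0],"grip":6},{"linear":[0,0,2.5],"twist":[0,0,0],"grip":6},{"linear":[0,0,1.2],"twist":[0,0,0],"grip":6},{"linear":[0,0,0.6],"twist":[0,0,0],"grip":6},{"linear":[0,0,0],"twist":[0,0,0],"grip":6},{"linear":[0,0,0],"twist":[0,0,0],"grip":6}]'
```

```text
time_s: 4.53
tcp_pos: [0.4791, -0.2432, 0.1626]
eef_rot: [0.707, 0.707, 0.0, 0.001]
force: [-0.2, 0.7, -0.2]
grip_width: 0.0599
grip_force: 0.0
```

```bash
python3 -m handwheel '[{"linear":[0,-0.08,0.15],"twist":[0,0,0],"grip":4},{"linear":[0,0,0],"twist":[0,0,0],"grip":2},{"linear":[0,0,0],"twist":[0,0,0],"grip":1},{"linear":[0,0,0],"twist":[0,0,0],"grip":1},{"linear":[0,0,0],"twist":[0,0,0],"grip":1},{"linear":[0,0,0],"twist":[0,0,0],"grip":1}]'
```

```text
time_s: 5.28
tcp_pos: [0.4781, -0.2431, 0.1607]
eef_rot: [0.707, 0.707, 0.0, 0.0]
force: [-0.4, 0.3, 4.9]
grip_width: 0.0217
grip_force: 58.7
```

```bash
python3 -m handwheel '[{"linear":[0,0,-1],"twist":[0,0,0],"grip":1},{"linear":[0,0,-2],"twist":[0,0,0],"grip":1},{"linear":[0,0,-2.5],"twist":[0,0,0],"grip":1},{"linear":[0,0,-2.5],"twist":[0,0,0],"grip":1},{"linear":[0,0,-2.5],"twist":[0,0,0],"grip":1},{"linear":[0,0,-2.5],"twist":[0,0,0],"grip":1},{"linear":[0,0,-2.5],"twist":[0,0,0],"grip":1},{"linear":[0,0,-2],"twist":[0,0,0],"grip":1},{"linear":[0,0,-1.5],"twist":[0,0,0],"grip":1},{"linear":[0,0,0],"twist":[0,0,0],"grip":1}]'
python3 -c "
from h import *
import cv2
s=env.sense();print(s['joint_pos'],s['tcp_pos'])
cv2.imwrite('pics/s2.png',env.snapshot('side'));cv2.imwrite('pics/w2.png',env.snapshot('wrist'))"
```

```text
time_s: 6.52
tcp_pos: [0.4781, -0.243, 0.351]
eef_rot: [0.707, 0.707, 0.0, 0.001]
force: [0.1, 0.4, -1.1]
grip_width: 0.021
grip_force: 58.9
[ 0.95667715  0.07449518 -0.56795617  1.50417471  0.04032091  1.57331348
  0.3898854 ] [ 0.47808217 -0.24296651  0.35099254]
```

```bash
python3 -m handwheel '[{"linear":[1.5,0,0],"twist":[0,0,0],"grip":1},{"linear":[2.9,-0.1,0],"twist":[0,0,0],"grip":1},{"linear":[2.9,-0.1,0],"twist":[0,0,0],"grip":1},{"linear":[2.9,-0.1,0],"twist":[0,0,0],"grip":1},{"linear":[2.9,-0.1,0],"twist":[0,0,0],"grip":1},{"linear":[2.9,-0.1,0],"twist":[0,0,0],"grip":1},{"linear":[2.9,-0.1,0],"twist":[0,0,0],"grip":1},{"linear":[2.9,-0.1,0],"twist":[0,0,0],"grip":1},{"linear":[2.9,-0.1,0],"twist":[0,0,0],"grip":1},{"linear":[2.9,-0.1,0],"twist":[0,0,0],"grip":1},{"linear":[2.9,-0.1,0],"twist":[0,0,0],"grip":1},{"linear":[2.9,-0.1,0],"twist":[0,0,0],"grip":1},{"linear":[2.9,-0.1,0],"twist":[0,0,0],"grip":1},{"linear":[2.9,-0.1,0],"twist":[0,0,0],"grip":1},{"linear":[1.5,0,0],"twist":[0,0,0],"grip":1},{"linear":[0,0,0],"twist":[0,0,0],"grip":1},{"linear":[0,0,0],"twist":[0,0,0],"grip":1}]'
python3 -c "
from h import *
import cv2
s=env.sense();print(s['joint_pos'],s['tcp_pos'],s['eef_rot'])
t=env.snapshot('top');w=env.snapshot('wrist');a=env.snapshot('side')
for n,i in zip('twa',(t,w,a)): cv2.imwrite(f'pics/{n}3.png',i)
import numpy as np
r=lambda im,x,y,W,H:cv2.resize(im[y:y+H,x:x+W],(400,300),interpolation=cv2.INTER_CUBIC)
cv2.imwrite('pics/m3.png',np.vstack([np.hstack([r(a,240,60,400,300),r(a,250,200,160,120)]),np.hstack([r(w,120,0,400,300),r(w,260,100,120,90)])]))
"
```

```text
time_s: 8.75
tcp_pos: [0.4643, 0.1641, 0.35]
eef_rot: [0.707, 0.707, -0.001, 0.0]
force: [0.2, 0.2, -1.5]
grip_width: 0.0214
grip_force: 58.9
[ 0.63438202 -0.02891144 -0.9916496   1.58832974 -0.02317112  1.56979073
 -0.35715819] [0.46431911 0.16407697 0.34995769] [ 7.07149777e-01  7.07063510e-01 -5.31513543e-04  3.20581737e-04]
```

View pics/m3.png

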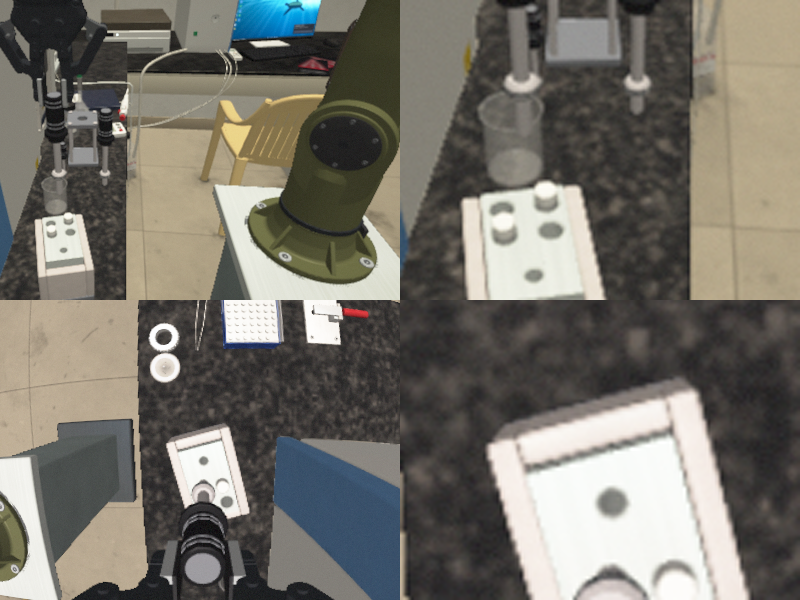

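The montage shows the probe held upright above the heater, with the well at about wrist pixel (323.6,160.6). The collar is at side (299,234) and the tip near side (300,248). I'll measure these finely.

```bash
python3 - <<'E'
from h import *
import cv2
np.set_printoptions(precision=4,suppress=True)
s=env.sense()
w=cv2.imread("pics/w3.png");g=cv2.cvtColor(w,cv2.COLOR_BGR2GRAY).astype(float)
sub=g[152:170,314:334]; wt=np.clip(200-sub,0,None); wt[wt<25]=0
y,x=np.mgrid[152:170,314:334]; c=((wt*x).sum()/wt.sum(),(wt*y).sum()/wt.sum()); print(c,wonz(s,*c,.095))
t=cv2.imread("pics/t0.png") if 0 else cv2.imread("pics/top0.png")
for n,f,(X0,X1,Y0,Y1) in (("top","top0",(187,198,209,220)),("side","side0",(298,310,305,316))):
    gg=cv2.cvtColor(cv2.imread(f"pics/{f}.png"),cv2.COLOR_BGR2GRAY).astype(float)[Y0:Y1,X0:X1]
    wt=np.clip(np.percentile(gg,70)-25-gg,0,None);y,x=np.mgrid[Y0:Y1,X0:X1]
    c=((wt*x).sum()/wt.sum(),(wt*y).sum()/wt.sum());print(n,c,onz(n,*c,.095))
# predicted positions of tip/collar if vertical
def projs(P):
    p=env.camera_params("side");K=p["camera_matrix"];q=np.linalg.inv(p["pose"])@np.append(P,1);return K[0,0]*q[0]/-q[2]+K[0,2],K[1,1]*-q[1]/-q[2]+K[1,2]
def projw(P):
    p=env.camera_params("wrist");K=p["camera_matrix"];H=p["hand_eye"]
    Q=np.eye(4);Q[:3,:3]=R.from_quat(s["eef_rot"]).as_matrix();Q[:3,3]=s["tcp_pos"]
    q=np.linalg.inv(Q@H)@np.append(P,1);v=np.array([q[0],-q[1]]);th=np.arctan2(np.hypot(*v),-q[2]);v=v/np.hypot(*v)*th*K[0,0];return v[0]+K[0,2],v[1]+K[1,2]
T=np.array(s["tcp_pos"]);
for d in (.1357,.1107,.043,-.02): print(d,"side",projs(T-[0,0,d]),"wrist",projw(T-[0,0,d]))
a=cv2.imread("pics/a3.png")
r=lambda im,x,y,W,H:cv2.resize(im[y:y+H,x:x+W],(400,600),interpolation=cv2.INTER_CUBIC)
cv2.imwrite("pics/m4.png",np.hstack([r(a,270,140,80,120),r(w,293,160,60,90)]))
E
```

```text
(np.float64(323.07833430401865), np.float64(160.36750145602795)) [0.4658 0.1627 0.095 ]
top (np.float64(191.56771141336486), np.float64(214.01360141927853)) [0.4666 0.1632 0.095 ]
side (np.float64(303.184693877551), np.float64(309.7755102040816)) [0.4655 0.1641 0.095 ]
0.1357 side (np.float64(299.845674486303), np.float64(252.50167084399448)) wrist (np.float64(322.2637578976021), np.float64(183.3169062962159))
0.1107 side (np.float64(298.9480776765298), np.float64(238.85885474508848)) wrist (np.float64(322.21994367809543), np.float64(190.75173198161232))
0.043 side (np.float64(296.27623873532946), np.float64(198.24885376936675)) wrist (np.float64(322.05133208744127), np.float64(219.50397913020396))
-0.02 side (np.float64(293.4169612381558), np.float64(154.7899236072376)) wrist (np.float64(321.7704319972584), np.float64(267.91344320788323))
```

View pics/m4.png

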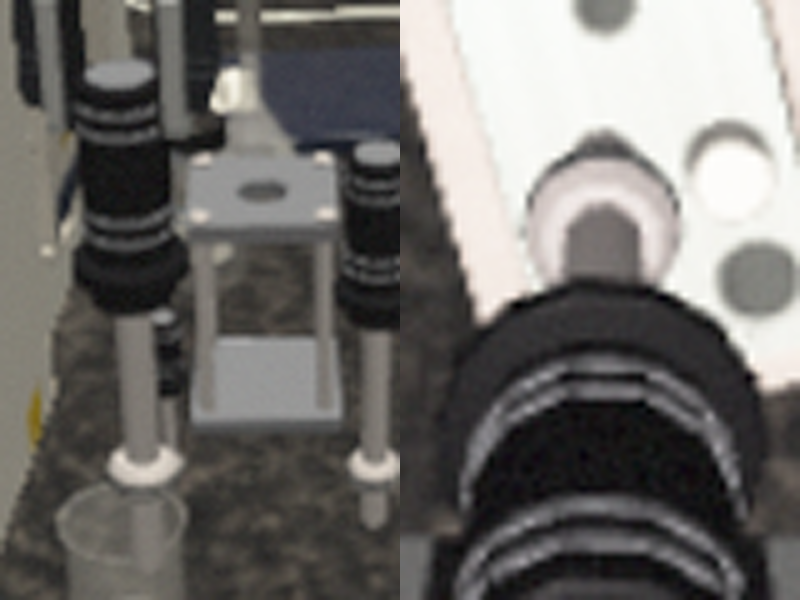

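```bash
python3 -m handwheel '[{"linear":[-0.09,0.12,1],"twist":[0,0,0],"grip":1},{"linear":[0,0,2],"twist":[0,0,0],"grip":1},{"linear":[0,0,2],"twist":[0,0,0],"grip":1},{"linear":[0,0,2],"twist":[0,0,0],"grip":1},{"linear":[0,0,2],"twist":[0,0,0],"grip":1},{"linear":[0,0,1],"twist":[0,0,0],"grip":1},{"linear":[0,0,0.3],"twist":[0,0,0],"grip":1},{"linear":[0,0,0],"twist":[0,0,0],"grip":1},{"linear":[0,0,0],"twist":[0,0,0],"grip":1}]'
python3 -c "
from h import *
import cv2
s=env.sense();print(s['tcp_pos'],s['eef_rot'])
w=env.snapshot('wrist');a=env.snapshot('side');t=env.snapshot('top')
for n,i in zip('wat',(w,a,t)): cv2.imwrite(f'pics/{n}5.png',i)
r=lambda im,x,y,W,H:cv2.resize(im[y:y+H,x:x+W],(400,600),interpolation=cv2.INTER_CUBIC)
cv2.imwrite('pics/m5.png',np.hstack([r(a,270,250,60,90),r(w,293,140,60,90)]))
"
```

```text
time_s: 10.02
tcp_pos: [0.4666, 0.1633, 0.2478]
eef_rot: [0.707, 0.707, 0.0, 0.0]
force: [-0.5, -0.5, -1.0]
grip_width: 0.0211
grip_force: 58.9
[0.46655396 0.1633209  0.24783638] [7.07258597e-01 7.06954714e-01 4.27263124e-04 3.56064201e-04]
```

View pics/m5.png

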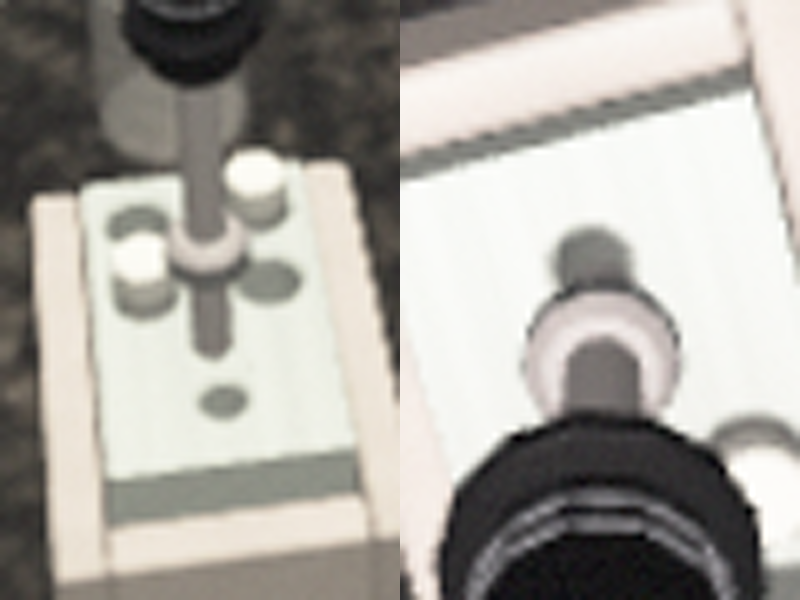

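Both views show the well about 1.7 mm towards -x from the sheath axis: side well at (222,400) against a sheath line at 214, wrist well at 591 against sheath 602, in crop pixels at 6.67x. I'll correct and approach gently.

```bash
python3 -m handwheel '[{"linear":[0,-0.17,0],"twist":[0,0,0],"grip":1},{"linear":[0,0,0.5],"twist":[0,0,0],"grip":1},{"linear":[0,0,0.5],"twist":[0,0,0],"grip":1},{"linear":[0,0,0.3],"twist":[0,0,0],"grip":1},{"linear":[0,0,0],"twist":[0,0,0],"grip":1},{"linear":[0,0,0],"twist":[0,0,0],"grip":1}]'
python3 -m handwheel '[{"linear":[0,0,0.2],"twist":[0,0,0],"grip":1},{"linear":[0,0,0.2],"twist":[0,0,0],"grip":1},{"linear":[0,0,0],"twist":[0,0,0],"grip":1}]'
```

```text
time_s: 10.92
tcp_pos: [0.4645, 0.1632, 0.2342]
eef_rot: [0.707, 0.707, 0.0, -0.0]
force: [0.1, 0.7, -0.2]
grip_width: 0.0213
grip_force: 58.9
time_s: 11.3
tcp_pos: [0.4643, 0.1631, 0.23]
eef_rot: [0.707, 0.707, -0.0, -0.0]
force: [-0.6, -0.2, -1.6]
grip_width: 0.0215
grip_force: 58.9
```

```bash
python3 -m handwheel '[{"linear":[0,0,0.15],"twist":[0,0,0],"grip":1},{"linear":[0,0,0.15],"twist":[0,0,0],"grip":1},{"linear":[0,0,0],"twist":[0,0,0],"grip":1}]'
python3 -m handwheel '[{"linear":[0,0,0.1],"twist":[0,0,0],"grip":1},{"linear":[0,0,0.1],"twist":[0,0,0],"grip":1},{"linear":[0,0,0],"twist":[0,0,0],"grip":1}]'
```

```text
time_s: 11.68
tcp_pos: [0.4644, 0.1631, 0.227]
eef_rot: [0.707, 0.707, -0.0, -0.0]
force: [1.2, 0.2, -1.5]
grip_width: 0.0213
grip_force: 58.9
time_s: 12.05
tcp_pos: [0.4644, 0.1631, 0.2251]
eef_rot: [0.707, 0.707, -0.0, -0.0]
force: [-0.2, -0.2, -1.6]
grip_width: 0.0216
grip_force: 58.9
```

```bash
python3 -m handwheel '[{"linear":[0,0,0.2],"twist":[0,0,0],"grip":1},{"linear":[0,0,0.2],"twist":[0,0,0],"grip":1},{"linear":[0,0,0.2],"twist":[0,0,0],"grip":1},{"linear":[0,0,0.2],"twist":[0,0,0],"grip":1},{"linear":[0,0,0.2],"twist":[0,0,0],"grip":1}]'
python3 -m handwheel '[{"linear":[0,0,0.2],"twist":[0,0,0],"grip":1},{"linear":[0,0,0.2],"twist":[0,0,0],"grip":1},{"linear":[0,0,0.2],"twist":[0,0,0],"grip":1}]'
python3 -m handwheel '[{"linear":[0,0,0.2],"twist":[0,0,0],"grip":1},{"linear":[0,0,0.2],"twist":[0,0,0],"grip":1},{"linear":[0,0,0],"twist":[0,0,0],"grip":1}]'
```

```text
time_s: 12.68
tcp_pos: [0.4644, 0.1632, 0.215]
eef_rot: [0.707, 0.707, -0.0, 0.0]
force: [-0.2, -0.5, -0.1]
grip_width: 0.0215
grip_force: 58.9
time_s: 13.05
tcp_pos: [0.4644, 0.1631, 0.209]
eef_rot: [0.707, 0.707, -0.0, 0.0]
force: [0.5, -0.1, -1.2]
grip_width: 0.021
grip_force: 58.9
time_s: 13.42
tcp_pos: [0.4644, 0.1631, 0.205]
eef_rot: [0.707, 0.707, -0.0, -0.0]
force: [0.0, -0.8, -1.8]
grip_width: 0.0211
grip_force: 58.9
```

Clearly in the well (about 25 mm). I'll continue to collar contact.

```bash
for i in 1 2; do :; done; python3 -m handwheel '[{"linear":[0,0,0.2],"twist":[0,0,0],"grip":1},{"linear":[0,0,0.2],"twist":[0,0,0],"grip":1},{"linear":[0,0,0],"twist":[0,0,0],"grip":1}]'
python3 -m handwheel '[{"linear":[0,0,0.2],"twist":[0,0,0],"grip":1},{"linear":[0,0,0.2],"twist":[0,0,0],"grip":1},{"linear":[0,0,0],"twist":[0,0,0],"grip":1}]'
python3 -m handwheel '[{"linear":[0,0,0.2],"twist":[0,0,0],"grip":1},{"linear":[0,0,0.2],"twist":[0,0,0],"grip":1},{"linear":[0,0,0],"twist":[0,0,0],"grip":1}]'
python3 -m handwheel '[{"linear":[0,0,0.2],"twist":[0,0,0],"grip":1},{"linear":[0,0,0.2],"twist":[0,0,0],"grip":1},{"linear":[0,0,0],"twist":[0,0,0],"grip":1}]'
```

```text
time_s: 13.8
tcp_pos: [0.4644, 0.1632, 0.2011]
eef_rot: [0.707, 0.707, -0.0, 0.0]
force: [0.4, -0.1, -1.2]
grip_width: 0.0215
grip_force: 59.0
time_s: 14.18
tcp_pos: [0.4646, 0.1632, 0.1972]
eef_rot: [0.707, 0.707, 0.0, 0.0]
force: [-0.7, 0.4, 2.0]
grip_width: 0.0213
grip_force: 59.3
time_s: 14.55
tcp_pos: [0.4646, 0.1631, 0.193]
eef_rot: [0.707, 0.707, 0.0, 0.0]
force: [0.4, -0.1, 0.4]
grip_width: 0.0216
grip_force: 59.1
time_s: 14.92
tcp_pos: [0.4645, 0.1631, 0.1889]
eef_rot: [0.707, 0.707, -0.0, 0.0]
force: [1.2, -0.1, 0.0]
grip_width: 0.0214
grip_force: 59.1
```

```bash
cat > ok.py <<'E'
from plant import env
import sys
s=env.sense(); print("Fz",round(s["force"][2],2),"z",round(s["tcp_pos"][2],4)); sys.exit(s["force"][2]>5.5)
E
python3 -m handwheel '[{"linear":[0,0,0.2],"twist":[0,0,0],"grip":1},{"linear":[0,0,0.2],"twist":[0,0,0],"grip":1}]' >/dev/null && python3 ok.py && 
python3 -m handwheel '[{"linear":[0,0,0.1],"twist":[0,0,0],"grip":1},{"linear":[0,0,0.1],"twist":[0,0,0],"grip":1}]' >/dev/null && python3 ok.py &&
python3 -m handwheel '[{"linear":[0,0,0.1],"twist":[0,0,0],"grip":1},{"linear":[0,0,0.1],"twist":[0,0,0],"grip":1}]' >/dev/null && python3 ok.py &&
python3 -m handwheel '[{"linear":[0,0,0.1],"twist":[0,0,0],"grip":1},{"linear":[0,0,0.1],"twist":[0,0,0],"grip":1}]' >/dev/null && python3 ok.py &&
python3 -m handwheel '[{"linear":[0,0,0.1],"twist":[0,0,0],"grip":1},{"linear":[0,0,0.1],"twist":[0,0,0],"grip":1}]' >/dev/null && python3 ok.py &&
python3 -m handwheel '[{"linear":[0,0,0.1],"twist":[0,0,0],"grip":1},{"linear":[0,0,0.1],"twist":[0,0,0],"grip":1}]' >/dev/null && python3 ok.py
```

```text
Fz 3.0 z 0.1851False
```

```bash
sed -i 's/sys.exit(\(.*\))$/sys.exit(int(\1))/' ok.py
python3 -m handwheel '[{"linear":[0,0,0.1],"twist":[0,0,0],"grip":1},{"linear":[0,0,0.1],"twist":[0,0,0],"grip":1}]' >/dev/null && python3 ok.py &&
python3 -m handwheel '[{"linear":[0,0,0.1],"twist":[0,0,0],"grip":1},{"linear":[0,0,0.1],"twist":[0,0,0],"grip":1}]' >/dev/null && python3 ok.py &&
python3 -m handwheel '[{"linear":[0,0,0.1],"twist":[0,0,0],"grip":1},{"linear":[0,0,0.1],"twist":[0,0,0],"grip":1}]' >/dev/null && python3 ok.py &&
python3 -m handwheel '[{"linear":[0,0,0.1],"twist":[0,0,0],"grip":1},{"linear":[0,0,0.1],"twist":[0,0,0],"grip":1}]' >/dev/null && python3 ok.py &&
python3 -m handwheel '[{"linear":[0,0,0.1],"twist":[0,0,0],"grip":1},{"linear":[0,0,0.1],"twist":[0,0,0],"grip":1}]' >/dev/null && python3 ok.py
```

```text
Fz 3.68 z 0.1832
Fz 3.35 z 0.1812
Fz 4.08 z 0.1791
Fz 2.3 z 0.1771
Fz 2.96 z 0.1751
```

```bash

python3 -m handwheel '[{"linear":[0,0,0.1],"twist":[0,0,0],"grip":1},{"linear":[0,0,0.1],"twist":[0,0,0],"grip":1}]' >/dev/null && python3 ok.py &&
python3 -m handwheel '[{"linear":[0,0,0.1],"twist":[0,0,0],"grip":1},{"linear":[0,0,0.1],"twist":[0,0,0],"grip":1}]' >/dev/null && python3 ok.py &&
python3 -m handwheel '[{"linear":[0,0,0.1],"twist":[0,0,0],"grip":1},{"linear":[0,0,0.1],"twist":[0,0,0],"grip":1}]' >/dev/null && python3 ok.py &&
python3 -m handwheel '[{"linear":[0,0,0.1],"twist":[0,0,0],"grip":1},{"linear":[0,0,0.1],"twist":[0,0,0],"grip":1}]' >/dev/null && python3 ok.py &&
python3 -m handwheel '[{"linear":[0,0,0.1],"twist":[0,0,0],"grip":1},{"linear":[0,0,0.1],"twist":[0,0,0],"grip":1}]' >/dev/null && python3 ok.py &&
python3 -m handwheel '[{"linear":[0,0,0.1],"twist":[0,0,0],"grip":1},{"linear":[0,0,0.1],"twist":[0,0,0],"grip":1}]' >/dev/null && python3 ok.py &&
python3 -m handwheel '[{"linear":[0,0,0.1],"twist":[0,0,0],"grip":1},{"linear":[0,0,0.1],"twist":[0,0,0],"grip":1}]' >/dev/null && python3 ok.py
```

```text
Fz 3.19 z 0.1731
Fz 3.3 z 0.1711
Fz 3.82 z 0.1691
Fz 3.02 z 0.1671
Fz 2.98 z 0.1651
Fz 3.25 z 0.1631
Fz 8.5 z 0.1613
```

```bash

python3 -m handwheel '[{"linear":[0,0,0.03],"twist":[0,0,0],"grip":1},{"linear":[0,0,0],"twist":[0,0,0],"grip":1}]' && python3 -m handwheel '[{"linear":[0,0,0.03],"twist":[0,0,0],"grip":1},{"linear":[0,0,0],"twist":[0,0,0],"grip":1}]'
```

```text
time_s: 18.42
tcp_pos: [0.4646, 0.1632, 0.1614]
eef_rot: [0.707, 0.707, -0.0, 0.0]
force: [0.0, -0.7, 6.4]
grip_width: 0.0212
grip_force: 59.8
time_s: 18.68
tcp_pos: [0.4646, 0.1633, 0.1613]
eef_rot: [0.707, 0.707, -0.0, 0.0]
force: [0.2, -0.7, 7.5]
grip_width: 0.0212
grip_force: 59.9
```

```bash

python3 -m handwheel '[{"linear":[0,0,0.05],"twist":[0,0,0],"grip":1},{"linear":[0,0,0],"twist":[0,0,0],"grip":1}]' && python3 -m handwheel '[{"linear":[0,0,-0.05],"twist":[0,0,0],"grip":2.6},{"linear":[0,0,0],"twist":[0,0,0],"grip":3.2},{"linear":[0,0,0],"twist":[0,0,0],"grip":4},{"linear":[0,0,0],"twist":[0,0,0],"grip":5.5},{"linear":[0,0,0],"twist":[0,0,0],"grip":5.5},{"linear":[0,0,0],"twist":[0,0,0],"grip":5.5}]'
python3 -c "
from h import *
import cv2
w=env.snapshot('wrist');a=env.snapshot('side')
for n,i in zip('wa',(w,a)): cv2.imwrite(f'pics/{n}6.png',i)
r=lambda im,x,y,W,H:cv2.resize(im[y:y+H,x:x+W],(400,600),interpolation=cv2.INTER_CUBIC)
cv2.imwrite('pics/m6.png',np.hstack([r(a,260,220,80,120),r(w,220,100,200,300)]))
"
```

```text
time_s: 18.92
tcp_pos: [0.4648, 0.1635, 0.1612]
eef_rot: [0.707, 0.707, 0.0, 0.0]
force: [-1.4, -0.1, 11.3]
grip_width: 0.0214
grip_force: 60.1
time_s: 19.68
tcp_pos: [0.4644, 0.1632, 0.1605]
eef_rot: [0.707, 0.707, -0.0, -0.0]
force: [0.2, -0.3, -0.1]
grip_width: 0.0551
grip_force: 0.0
```

View pics/m6.png

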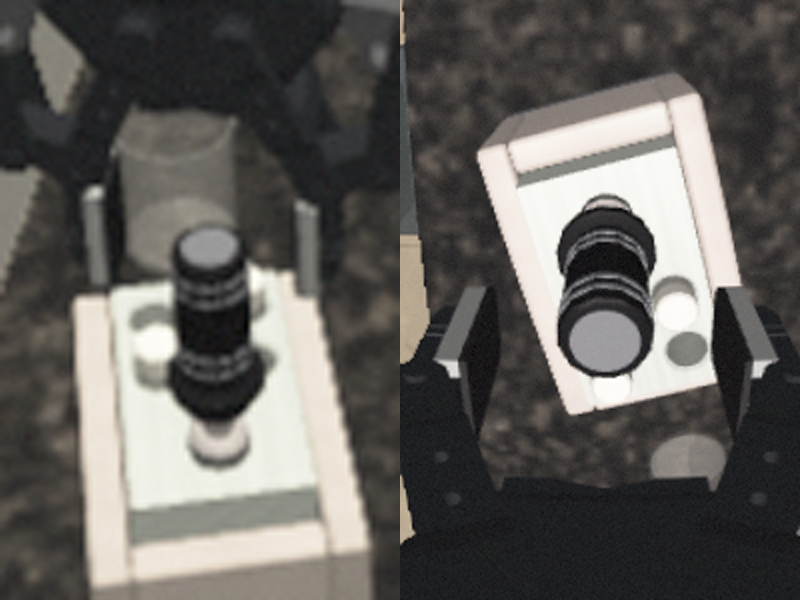

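The probe stands upright with its collar on the block (side crop about (218,445)), and the fingers are clear on both sides. I'll retreat straight up.

```bash

python3 -m handwheel '[{"linear":[0,0,-1],"twist":[0,0,0],"grip":6},{"linear":[0,0,-2],"twist":[0,0,0],"grip":6},{"linear":[0,0,-2.5],"twist":[0,0,0],"grip":6},{"linear":[0,0,-2.5],"twist":[0,0,0],"grip":6},{"linear":[0,0,-2.5],"twist":[0,0,0],"grip":6},{"linear":[0,0,-2.5],"twist":[0,0,0],"grip":6},{"linear":[0,0,-2],"twist":[0,0,0],"grip":6},{"linear":[0,0,0],"twist":[0,0,0],"grip":6},{"linear":[0,0,0],"twist":[0,0,0],"grip":6}]'
python3 -c "
from h import *
import cv2
w=env.snapshot('wrist');s=env.snapshot('side');print(env.sense()['tcp_pos'])
cv2.imwrite('pics/w7.png',w);cv2.imwrite('pics/a7.png',s)
r=lambda im,x,y,W,H:cv2.resize(im[y:y+H,x:x+W],(400,600),interpolation=cv2.INTER_CUBIC)
cv2.imwrite('pics/m7.png',np.hstack([r(s,260,220,80,120),r(w,270,100,100,150)]))
p=env.camera_params('side');K=p['camera_matrix']
for z in (.095,.182,.187):
  q=np.linalg.inv(p['pose'])@[.4646,.1632,z,1];print(z,K[0,0]*q[0]/-q[2]+K[0,2],K[1,1]*q[1]/q[2]+K[1,2])
"
```

```text
time_s: 20.9
tcp_pos: [0.4641, 0.1631, 0.3101]
eef_rot: [0.707, 0.707, -0.0, -0.0]
force: [0.2, -0.3, -0.3]
grip_width: 0.0603
grip_force: 0.0
[0.46394469 0.16299604 0.30969093]
0.095 303.78751253870524 309.4004690947819
0.182 301.15709126826863 269.1724988939566
0.187 300.99272986648396 266.65886138369376
```

View pics/m7.png

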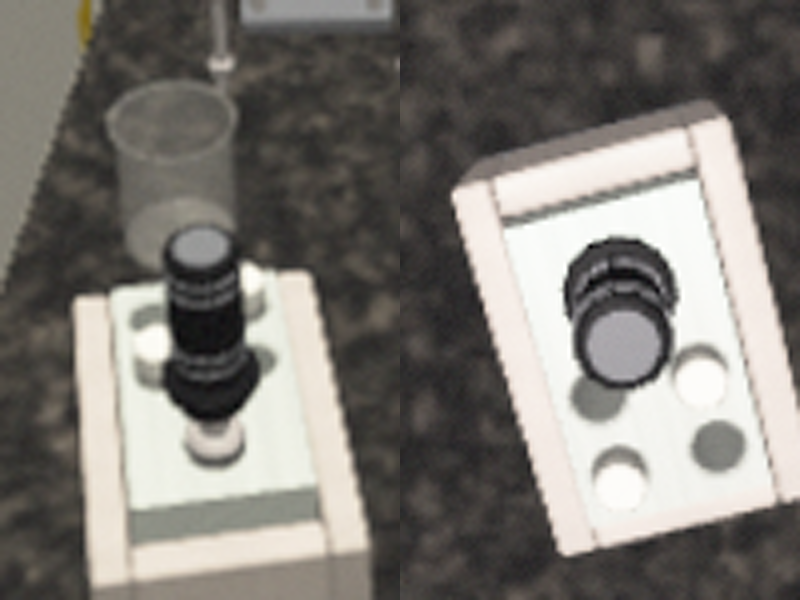

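The handle disc is at side row 269.0, against 269.2 predicted for a seated probe, and the collar is flush on the block.

```bash
python3 -c "
from plant import env
print(env.hand_in())"
```

```text
the job is handed in; nothing more can be done
None
```

The probe is standing in the heater's narrow well with its tip on the bottom (about 69 mm deep) and its collar resting on the heater; the highest force reading was about 11 N, the gripper is clear, nothing I could see was knocked over, and I handed the job in at about 21 s, with no verdict returned.

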